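Latch an instrument cassette and hold it square in the ID station

TASK

Swing the red latch of the steel instrument cassette closed until it rests in its catch, then bring the cassette into the corner between the aluminium fence and the orange stop block, its long side flush on the fence, its end at the stop, flat on the counter. Hold it there for the tag reading with one slanting push, at least 15 newtons back against the fence and at least 15 newtons down on the counter together, and finish while still holding and pressing it. Leave the other things on the counter where they are.

Things in the scene. Friction and masses are not known exactly. Their poses are not given: they have to be found in the camera images.
- cassette: Loose closed steel instrument cassette, 90 (x) x 180 (y) x 34 mm high, 0.35 to 0.7 kg. Origin: centre of underside; z up. Its long side at +x (the far one, nearer the fence) goes on the fence. On the middle of the lid stands a blue grip rib 16 mm (x) x 70 mm (y), from 34 to 60 mm above the underside. The red latch is near the +y end of the lid
- rib_top (a point): centre of the top face of the cassette's blue grip rib, 60 mm above the cassette's underside; axes as the cassette
- latch (a joint): angle of the red latch about its upright pivot, rad. 0 = closed: arm points to the cassette's -x, its end in the catch, at a hard stop. Grows as it opens, clockwise from above; at 1.57 the arm points to the cassette's +y. Starts at 0.8 to 1.45; light friction (0.4 N at the knob), stays where left. At angle a the knob is (-40 cos a, +40 sin a) mm from the pivot in the cassette's x, y
- latch_pivot (a point): pivot of the latch on the lid's top face: x = 15, y = 66, z = 34 mm in the cassette's frame; axes as the cassette
- latch_knob (a point): top centre of the latch's upright red round knob, 12 mm in diameter, 22 mm tall above the latch arm (from 43 to 65 mm above the cassette's underside), 40 mm from the pivot; the flat latch arm is 12 mm wide, reaches 53 mm from the pivot, and lies 36 to 40 mm above the cassette's underside
- fence: Aluminium angle fixed to the counter, 400 mm long (its y), upright 45 mm high and 12 mm thick, flange behind. Origin: at counter height, middle of the length, ON the upright's front face (looking to the robot); x points into the fence, away from the robot; the cassette's long side goes flush on the plane x = 0. Position and yaw vary
- stop: Orange stop block fixed in front of the fence near its left or right end (varies), 30 (x) x 24 (y, along the fence) x 36 mm high. Origin: centre of underside; axes as the fence. The cassette's end goes against the face that looks to the fence's middle: the cassette's centre is then 102 mm from the block's centre along the fence
- puck: Small grey lamp puck with a green top, 32 mm across, 12 mm high, fixed at the fence's other end; not in the way. Origin: centre of its underside
- table: the white counter, top at z = 0. Friction of the cassette on counter and fence is about 0.6 (0.5 to 0.7): bearing down hard before it is home takes force away from the fence, and pushing hard at the fence before it sits flat takes force away from the counter; seat it lightly on both first, then push
- tray: bystander: loose shallow steel tray of instruments, 130 x 200 x 18 mm; origin centre of underside
- jar: bystander: loose glass jar with steel cap, 90 mm across, 110 mm high; origin centre of underside
- beaker: bystander: loose metal cup, 64 mm across, 75 mm high; origin centre of underside
- dish: bystander: loose small white dish, 60 mm across, 16 mm high, to the right of the cassette; origin centre of underside
- pouches: bystander: loose cardboard box, 100 x 160 x 55 mm; origin centre of underside
- catch (a point): catch (keeper) of the latch, dark steel, on the lid's near edge: spans x = -44 to -34, y = 56 to 74 mm in the cassette's frame, its roof 45 mm above the cassette's underside, open towards the cassette's +y. This point: middle under the roof; axes as the cassette
There are look-alikes about, which are no part of the job. There is more than one size of the cassette; the job needs the smaller. Several things have the shape of the stop; the one meant has the colours described above.

How it is judged (in metres and radians):
On the way, in this order (a step that is already met when the one before it is completed fails the run):
1. the latch is swung closed into its catch (value of joint latch below 0.08 rad), for 0.2 s.
2. the cassette lies in the corner of fence and stop (x of cassette in the frame of fence above -0.05 m and (y of cassette in the frame of stop between 0 and 0.107 m or y of cassette in the frame of stop between -0.107 and 0 m)), for 0.2 s.
At the end, for the whole second after the job is handed in: Robot still pressing: latch below 0.08 rad; cassette on the fence (gap under 5 mm, within 0.04 rad), end within 5 mm of the stop, flat on the counter (under 4 mm up, tilt under 0.03 rad), at rest, over 3 N on the fence and over 9 N on the counter (its weight included), through the last second (value of joint latch below 0.08 rad and x of cassette in the frame of fence between -0.05 and -0.04 m and angle between the y axis of cassette and the y axis of fence, either way round below 0.04 rad and y of cassette in the frame of fence between -0.09 and 0.09 m and (y of cassette in the frame of stop between 0.09 and 0.107 m or y of cassette in the frame of stop between -0.107 and -0.09 m) and height (world z) of cassette below 0.004 m and angle between cassette's own z axis and vertical below 0.03 rad and contact force between cassette and fence above 3 N and contact force between cassette and table above 9 N and contact force between any of the fingers, the arm and cassette above 2 N and linear speed of cassette below 0.02 m/s); the arm keeps its last pose, push and grip.
It fails at once if another thing on the counter is moved by more than 30 mm (distance of any of tray, jar, beaker, dish, pouches from where it was at the start of the episode above 0.03 m).
It also fails if it takes over 58 s, if anything falls off the work surface, if the arm or the gripper's body presses on something with over 40 N, if the wrist force passes 120 N, or if a joint passes its speed limit or range.

ROBOT

A 7-joint arm with a two-finger parallel gripper is mounted at the origin on the work surface. World frame = base frame: x ahead of the robot, y to its left, z up, the work surface at z = 0. Lengths are in mm, angles in rad, forces in N, time in s.
With the tool pointing down it reaches from about 400 to 875 mm from the base axis. Payload 6.5 kg.
Tool frame: the origin (TCP) lies at the very end of the fingers, on their centre line; the grasp point (between the pads) lies 19 mm behind it (ctrl.grip_depth is the distance from the TCP to the grasp point, in mm); z points along the fingers, y is the direction in which the jaws open and shut (so a half turn about z gives the same grasp; the last joint's range is limited). The gripper opens to 85 mm and grips with 20 to 120 N. Pads are 22 mm wide; open, the fingers measure 114 mm over their backs; the gripper's body (76 mm by 85 mm) begins 54 mm behind the grasp point. The pads swing forward as they close: fully open they stand 13 mm farther back than shut.
Start: joints at [-1.346, 0.536, -0.004, 1.538, 0.003, 1.067, -0.071], TCP at [186.362, 622.703, 231.29] pointing down, gripper open.
Joint ranges: [-2.7, 2.7], [-0.37, 2.16], [-1.27, 1.26], [0.24, 2.4], [-1.31, 4.45], [0.19, 1.91], [-2.76, 2.76]. Speed limits (rad/s): [2.39, 2.39, 3.14, 3.14, 3.14, 3.14, 3.14].

INTERFACE

Orientations are given as [roll, pitch, yaw] about the fixed x, y, z axes, in that order (R = Rz(yaw) Ry(pitch) Rx(roll)).
In Python, from station import telemetry, camera, ctrl gives the robot as it stands.
- The arm moves only by the shell command python3 -m crank 'ROWS' [FORCE]. ROWS is JSON, a list of rows, each a list of 3 entries, a list of its own where there are three numbers: the shift along the world's x, y, z in units of 15 cm (1.0 is 15 cm), then the turn about the world's z in units of 45 degrees (1.0 is 45 degrees), then the closure, from -1 (fully open) to 1 (shut). A call has 1 to 5 rows; each row is the pose to reach, as a shift and turn from the pose measured when the call began; what a row does not reach only later rows make up. A row lasts 1/12 s, in which the tool goes at most 41.7 mm and 7.16 degrees, less where a joint would pass 70% of its speed; a pose out of reach is approached as far as the arm can. A call with a number of a shift or a turn outside -1 to 1 is refused whole. A call with a gripper value outside its range is refused whole. The fingers move at their own pace and stop on an object; FORCE is the grip in N (left out, the last holds). Time passes only in rows, so rows that repeat a pose let the fingers close. It gives the time, the measured TCP pose, the force and the opening at its end, in the units of the state.
- telemetry.sense(): the state, without advancing time (a new reading comes with each control period).
- camera(name): name is "side" or "top"; returns a dict with "img" (480x640x3 uint8, blue, green, red), "fx", "fy", "cx", "cy" (pixels), "cam_to_world" (4x4, takes a point from camera to world coordinates). Camera axes: x right, y up, looking along -z (the intrinsics and any distortion apply to the point x, -y, -z); pixel columns grow to the right and rows downward; lengths in mm; the calibration is good to about 2 mm. A picture is of the moment at which its call begins. There is no depth.
- ctrl.finish_job(): hands the job in, once; it reports no verdict.
The state is a dict: "t": time; "qpos": joint angles; "qd": joint speeds; "effort": joint torques, N m; "position": TCP position; "eef_rot": TCP orientation; "wrist_force": force on the tool from outside, world axes, zero at the start; "wrist_torque": the same for the moment, N m; "grip_width": opening from 0.0 (shut) to 1.0 (fully open).
Only numpy, scipy, OpenCV 4.12 (cv2) and the standard library are available. Lean on these libraries where they do the work, as an engineer would, in place of code of your own. Each camera call takes 0.05 s, during which the arm holds its last target. There are 200 camera calls.

## Working session

There is one attempt and no reset: what is moved stays moved. The work goes in short steps, Python scripts to look and compute and a shell command to move; the robot and the scene stay as the last step left them, time stands still between calls to the robot, and variables do not carry over. Pictures are saved under pics/ and viewed, about 8 in all and at most 12, crops included, and the job is handed in when it is done.

```bash
ls; mkdir -p pics
cat > h.py <<'E'
import numpy as np, cv2
from station import telemetry, camera, ctrl
def ray(c,u,v,z):
    """pixel -> world point on plane z"""
    T=np.array(c["cam_to_world"]); p=np.array([(u-c["cx"])/c["fx"],-(v-c["cy"])/c["fy"],-1])
    d=T[:3,:3]@p; o=T[:3,3]; return o+d*(z-o[2])/d[2]
def proj(c,P):
    T=np.array(c["cam_to_world"]); p=T[:3,:3].T@(np.array(P)-T[:3,3]); return c["cx"]+c["fx"]*p[0]/-p[2], c["cy"]-c["fy"]*p[1]/-p[2]
E
python3 - <<'E'
from h import *
for n in("top","side"):
    c=camera(n); cv2.imwrite(f"pics/{n}0.png",c["img"]); print(n,{k:c[k] for k in c if k!="img"})
print(telemetry.sense())
E
```

```text
pics
top {'fx': 460.35243147160975, 'fy': 460.35243147160975, 'cx': 324.35481964827414, 'cy': 239.6068463967851, 'cam_to_world': array([[-1.19930627e-01,  9.71626675e-01, -2.03858405e-01,
         2.69616333e+02],
       [-9.92772650e-01, -1.18278008e-01,  2.03169355e-02,
         2.58147248e+00],
       [-4.37148964e-03,  2.04821672e-01,  9.78789545e-01,
         1.36005180e+03],
       [ 0.00000000e+00,  0.00000000e+00,  0.00000000e+00,
         1.00000000e+00]])}
side {'fx': 552.9500310166266, 'fy': 552.9500310166266, 'cx': 308.9355162425945, 'cy': 240.3873166574441, 'cam_to_world': array([[-9.61781146e-01,  2.10081334e-01, -1.75621354e-01,
         3.19221024e+02],
       [-2.73603509e-01, -7.11861867e-01,  6.46833674e-01,
         8.07684367e+02],
       [ 1.08695365e-02,  6.70163051e-01,  7.42134313e-01,
         1.03242645e+03],
       [ 0.00000000e+00,  0.00000000e+00,  0.00000000e+00,
         1.00000000e+00]])}
{'t': 0.1, 'qpos': array([-1.34622404,  0.53710129, -0.00441618,  1.53876531,  0.00260766,
        1.06730339, -0.07119491]), 'qd': array([-0.0013365 , -0.00089659,  0.00094629, -0.001098  , -0.00042652,
        0.00108184, -0.00151769]), 'effort': array([ 2.64114402e-03, -5.84565604e+01,  1.05201837e+00, -2.59777057e+01,
        1.26643336e-02,  4.54173554e-03,  1.29688465e-05]), 'position': array([186.21626224, 622.163002  , 230.49737511]), 'eef_rot': array([-3.14002660e+00,  1.34289391e-04,  2.85088167e+00]), 'wrist_force': array([ 0.72146677, -0.50283137,  0.88294448]), 'wrist_torque': array([0.00936597, 0.00973416, 0.01132347]), 'grip_width': 1.0042340210333627}
```

View pics/top0.png

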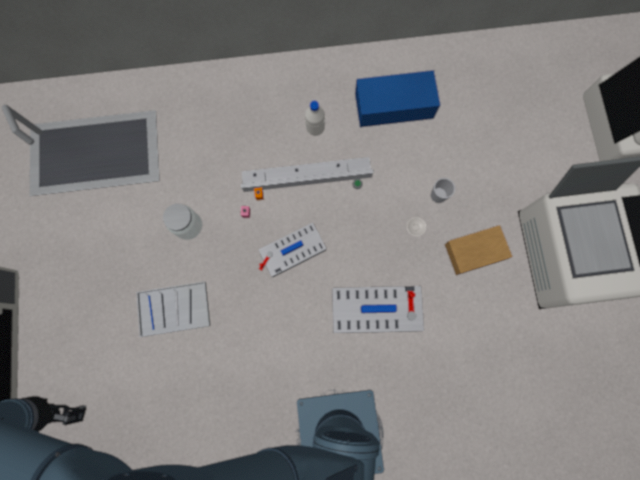

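View pics/side0.png

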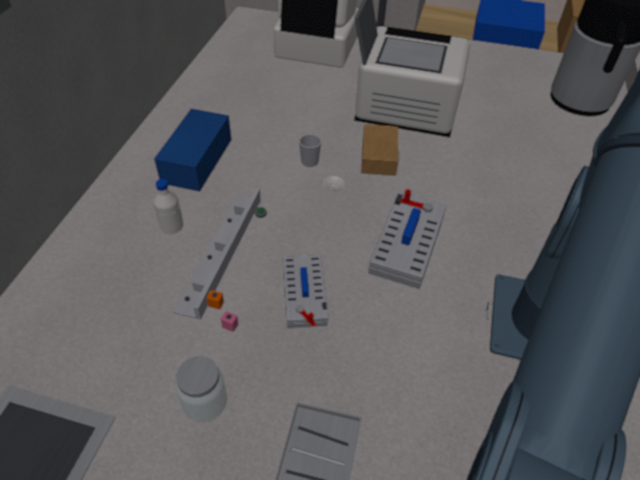

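The top view shows the small cassette near px (292,250), its latch at the left (+y) end, open. The fence runs from (242,183) to (372,165), with the orange stop at (258,194) and a pink decoy at (245,211). I'll measure these next.

```bash
cat >> h.py <<'E'
def blobs(img,col,amin=8):
    h=cv2.cvtColor(img,cv2.COLOR_BGR2HSV); H,S,V=[h[...,i].astype(int) for i in range(3)]
    m={"blue":(H>100)&(H<125)&(S>150),"red":((H<5)|(H>175))&(S>170)&(V>120),"orange":(H>7)&(H<18)&(S>200),"green":(H>40)&(H<90)&(S>80)}[col]
    n,l,s,ce=cv2.connectedComponentsWithStats(m.astype(np.uint8))
    return [(s[i],ce[i],np.argwhere(l==i)[:,::-1]) for i in range(1,n) if s[i][4]>=amin]
E
python3 - <<'E'
from h import *
C={n:camera(n) for n in("top","side")}
for n,c in C.items():
    for col,z in(("blue",60),("red",50),("orange",30),("green",12)):
        for s,ce,p in blobs(c["img"],col):
            print(n,col,s,ce.round(1),ray(c,*ce,z).round(1))
t=cv2.resize(C["top"]["img"][150:290,230:390],None,fx=5,fy=5,interpolation=cv2.INTER_CUBIC); s=cv2.resize(C["side"]["img"][180:340,170:340],None,fx=3.6,fy=3.6,interpolation=cv2.INTER_CUBIC)
cv2.imwrite("pics/t1.png",t[:600,:800]);cv2.imwrite("pics/s1.png",s)
E
```

```text
top blue [ 356   72   83   54 3580] [396.5  98. ] [ 956.1 -298.7   60. ]
top blue [311 101   7   9  53] [314.  105.4] [962.5 -43.3  60. ]
top blue [282 242  20  12  95] [291.6 247.4] [528.9  71.9  60. ]
top blue [362 305  34   7 220] [378.9 308.2] [ 327.4 -152.4   60. ]
top red [260 258   8  11  27] [263.1 263.4] [494.4 158.6  50. ]
top red [409 291   5  20  82] [410.6 300.2] [ 339.2 -245.7   50. ]
top orange [255 188   7  11  50] [258.7 193.4] [712.  154.6  30. ]
top green [355 181   6   5  23] [357.2 182.9] [ 714.7 -146.9   12. ]
side blue [ 474    0   70   49 2875] [510.2  22.3] [  131.2 -1300.2    60. ]
side blue [ 156  110   74   80 3983] [192.6 150. ] [ 950.6 -273.    60. ]
side blue [402 209  18  35 287] [410.6 226. ] [ 325.1 -155.4   60. ]
side blue [301 268   7  29 152] [304.1 281.8] [525.7  82.2  60. ]
side red [410 202  12   5  34] [416.1 203.8] [ 323.6 -247.1   50. ]
side red [302 312   5   6  18] [304.3 314.1] [503.2 158.4  50. ]
side orange [208 291  14  17 170] [214.7 299.7] [708.7 164.   30. ]
side green [257 208   7   5  29] [260.2 210.1] [ 712.1 -148.2   12. ]
```

View pics/t1.png

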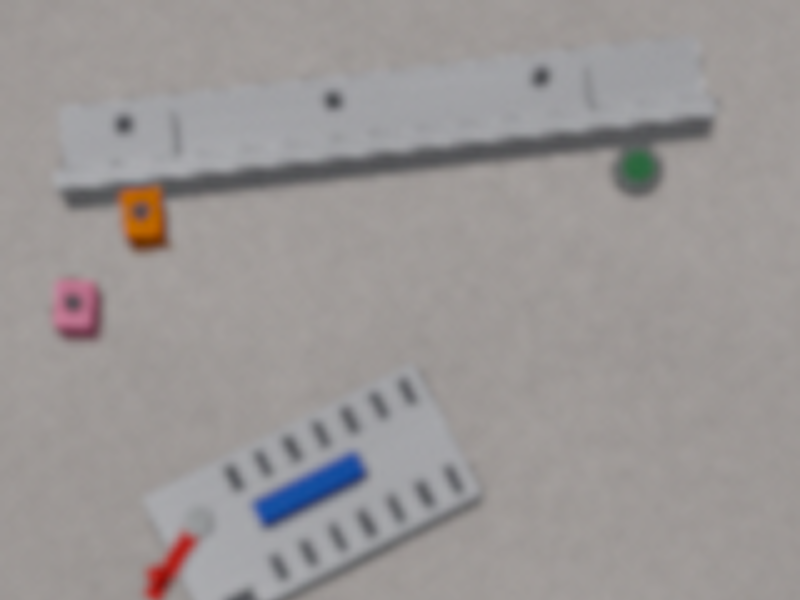

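View pics/s1.png

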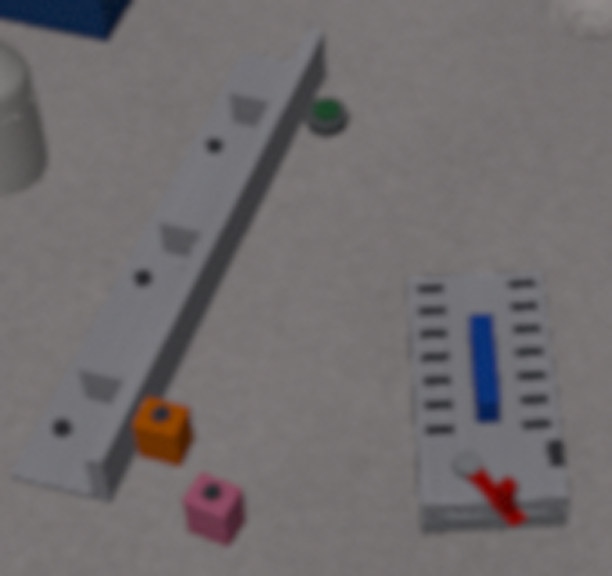

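The enlarged crops show usable points: fence front-face edges, lid corners, rib, pivot boss at top-crop (200,520), and knob at about (157,578) in the top crop and (508,485) in the side crop. I'll triangulate from these.

Run:
```python
from h import *
t=camera("top"); s=camera("side")
T=lambda u,v,z:ray(t,230+(u-2)/5,150+(v-2)/5,z)
S=lambda u,v,z:ray(s,170+(u-1.3)/3.6,180+(v-1.3)/3.6,z)
def show(n,*P):
    print(n,*[p.round(1)[:2] for p in P])
show("fence bottom T",T(70,207,0),T(712,136,0)); show("fence top front T",T(66,192,45),T(712,119,45))
show("fence bottom S",S(112,497,0),S(326,75,0)); show("fence front top S",S(103,467,45),S(321,36,45))
show("stop hole T,S",T(141,211,36),S(161,414,36)); show("stop top corners T",T(121,190,36),T(160,186,36),T(165,236,36),T(130,240,36))
show("stop top corners S",S(136,425,36),S(155,398,36),S(192,407,36),S(183,440,36))
show("lid T",T(146,498,34),T(415,365,34),T(481,490,34)); show("lid S",S(411,283,34),S(540,275,34),S(566,497,34),S(421,509,34))
show("rib T",T(255,502,60),T(358,453,60),T(366,470,60),T(263,521,60)); show("rib S",S(471,316,60),S(491,314,60),S(498,416,60),S(477,419,60))
show("pivot",T(200,520,40),S(467,462,40)); show("knob top",T(157,574,65),S(508,483,65))
```

```text
fence bottom T [735.3 203.6] [ 732.8 -196.4]
fence top front T [729.6 198.5] [ 728.2 -191.4]
fence bottom S [731.3 199.3] [ 728.7 -194.1]
fence front top S [727.  207.4] [ 727.9 -188.1]
stop hole T,S [715.3 156.1] [712.4 155.3]
stop top corners T [729.9 166.8] [729.6 143.3] [698.  143.2] [698.  164.3]
stop top corners S [723.9 167.4] [720.7 144.8] [696.  144.9] [692.  169.8]
lid T [540.5 169.3] [601.2   3.5] [521.5 -26.3]
lid S [596.9   9. ] [517.4 -21.6] [456.7 143. ] [537.7 175.6]
rib T [525.3 104. ] [546.7  42.1] [536.2  38.6] [513.7 100.6]
rib S [545.1  45. ] [533.5  39.9] [507.4 115.2] [518.9 120.9]
pivot [522.5 138.5] [519.8 139.3]
knob top [489.6 163.2] [487.5 163.7]
```

```bash
python3 -m crank '[[[0.63,-0.95,0],-0.4,1],[[0.63,-0.95,0],-0.4,1],[[0.63,-0.95,0],-0.4,1],[[0.63,-0.95,0],-0.4,1],[[0.63,-0.95,0],-0.4,1]]' 30
python3 -m crank '[[[0.63,-0.95,0],-0.4,1],[[0.63,-0.95,0],-0.4,1],[[0.63,-0.95,0],-0.4,1],[[0.63,-0.95,0],-0.4,1],[[0.63,-0.95,0],-0.4,1]]'
python3 -m crank '[[[0.63,-0.95,0],-0.4,1],[[0.63,-0.95,0],-0.4,1],[[0.63,-0.95,0],-0.4,1],[[0.63,-0.95,0],-0.4,1],[[0.63,-0.95,0],-0.4,1]]'
```

```text
t: 0.72
position: [286.8, 472.6, 231.0]
eef_rot: [-3.139, 0.005, 2.527]
wrist_force: [0.6, -0.5, -0.5]
grip_width: 0.297
t: 1.13
position: [385.0, 324.2, 231.3]
eef_rot: [-3.139, 0.008, 2.205]
wrist_force: [0.7, 0.1, -0.0]
grip_width: -0.0
t: 1.55
position: [482.9, 175.1, 231.9]
eef_rot: [-3.141, 0.011, 1.883]
wrist_force: [-0.4, -0.6, -0.3]
grip_width: -0.002
```

```bash
python3 -m crank '[[[-0.08,0.11,-0.9],0.05,1],[[-0.08,0.11,-0.9],0.05,1],[[-0.08,0.11,-0.9],0.05,1],[[-0.08,0.11,-0.9],0.05,1],[[-0.08,0.11,-0.9],0.05,1]]'
python3 - <<'E'
from h import *
t=camera("top"); s=camera("side")
a=cv2.resize(t["img"][215:315,220:340],None,fx=4,fy=4,interpolation=cv2.INTER_CUBIC);b=cv2.resize(s["img"][240:340,250:340],None,fx=3.5,fy=4,interpolation=cv2.INTER_CUBIC)
cv2.imwrite("pics/a2.png",np.hstack([a,b]))
E
```

```text
t: 1.97
position: [468.6, 191.1, 94.6]
eef_rot: [-3.135, 0.012, 1.923]
wrist_force: [-0.7, -0.6, 1.3]
grip_width: -0.003
```

View pics/a2.png

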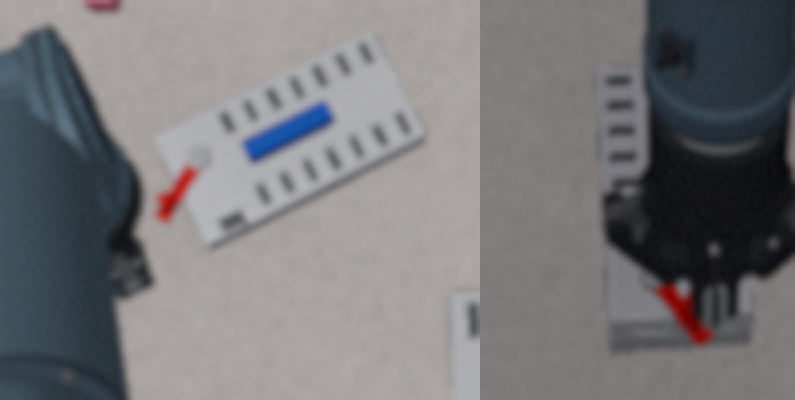

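Fingers are beyond the knob on the +y side, as planned. I'll descend and sweep the knob closed.

```bash
python3 -m crank '[[[0.01,0,-0.3],0,1],[[0.01,0,-0.3],0,1],[[0.01,0,-0.3],0,1]]'
python3 -m crank '[[[0.02,-0.05,0],0,1],[[0.04,-0.1,0],0,1],[[0.06,-0.15,0],0,1],[[0.08,-0.2,0],0,1],[[0.08,-0.2,0],0,1]]'
python3 -m crank '[[[0.01,-0.03,0],0,1],[[0.02,-0.05,0],0,1],[[0.03,-0.08,0],0,1],[[0.04,-0.1,0],0,1],[[0.04,-0.1,0],0,1]]'
```

```text
t: 2.32
position: [473.7, 191.8, 54.0]
eef_rot: [3.142, 0.011, 1.922]
wrist_force: [-0.8, -0.8, 0.6]
grip_width: 0.001
t: 2.73
position: [486.9, 159.4, 55.0]
eef_rot: [3.14, 0.012, 1.919]
wrist_force: [0.2, -0.1, 0.2]
grip_width: -0.002
t: 3.15
position: [493.5, 143.3, 55.0]
eef_rot: [3.14, 0.013, 1.918]
wrist_force: [0.6, -0.4, -0.7]
grip_width: -0.0
```

```bash
cat > look.py <<'E'
from h import *
import sys
t=camera("top"); s=camera("side")
a=cv2.resize(t["img"][170:310,230:330],None,fx=4,fy=4,interpolation=cv2.INTER_CUBIC);b=cv2.resize(s["img"][200:340,220:340],None,fx=3.3,fy=4,interpolation=cv2.INTER_CUBIC)
cv2.imwrite(f"pics/{sys.argv[1]}.png",np.hstack([a,b]))
E
python3 look.py a3
```

```text
(no output)
```

View pics/a3.png

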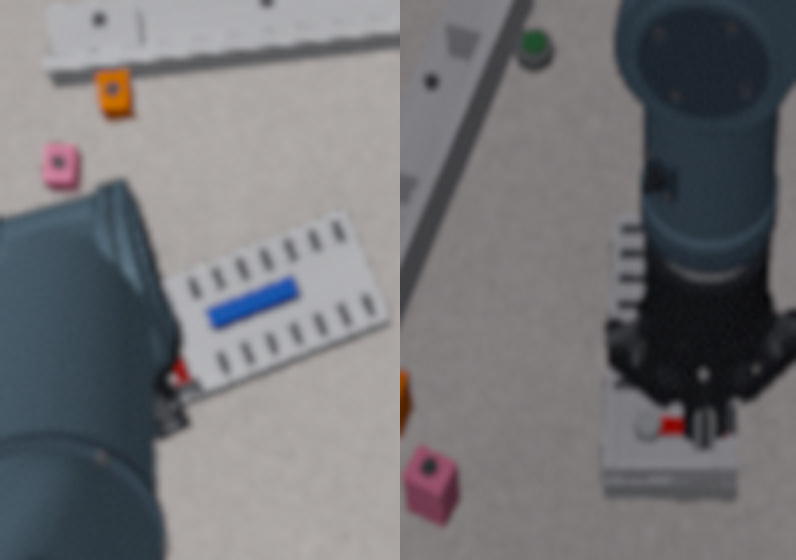

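The arm now lies nearly crosswise, close to closed. I'll push a few mm more until resistance shows.

```bash
python3 -m crank '[[[0.005,-0.015,0],0,1],[[0.01,-0.02,0],0,1],[[0.01,-0.03,0],0,1],[[0.01,-0.03,0],0,1]]'
python3 -m crank '[[[0.005,-0.01,0],0,1],[[0.01,-0.02,0],0,1],[[0.01,-0.03,0],0,1],[[0.01,-0.03,0],0,1]]'
```

```text
t: 3.58
position: [494.3, 140.4, 54.9]
eef_rot: [3.14, 0.011, 1.919]
wrist_force: [-2.0, 4.0, -0.0]
grip_width: 0.002
t: 3.92
position: [495.9, 135.6, 54.9]
eef_rot: [3.14, 0.012, 1.919]
wrist_force: [-2.4, 2.3, -0.5]
grip_width: -0.001
```

Resistance of about 4 N shows the hard stop, and the cassette slid slightly. I'll retreat and verify.

```bash
python3 -m crank '[[[-0.03,0.08,0],0,1],[[-0.03,0.08,0.3],0,-1],[[-0.3,0.5,0.8],0,-1],[[-0.6,0.95,0.8],0,-1],[[-0.6,0.95,0.8],0,-1]]'
python3 - <<'E'
from h import *
t=camera("top"); s=camera("side")
a=cv2.resize(t["img"][220:290,250:335],None,fx=6,fy=6,interpolation=cv2.INTER_CUBIC);b=cv2.resize(s["img"][245:345,270:340],None,fx=4,fy=4.2,interpolation=cv2.INTER_CUBIC)
cv2.imwrite("pics/a4.png",np.hstack([a,b]))
E
```

```text
t: 4.33
position: [434.4, 236.3, 158.0]
eef_rot: [3.137, 0.013, 1.915]
wrist_force: [1.6, 0.8, -0.1]
grip_width: 0.569
```

View pics/a4.png

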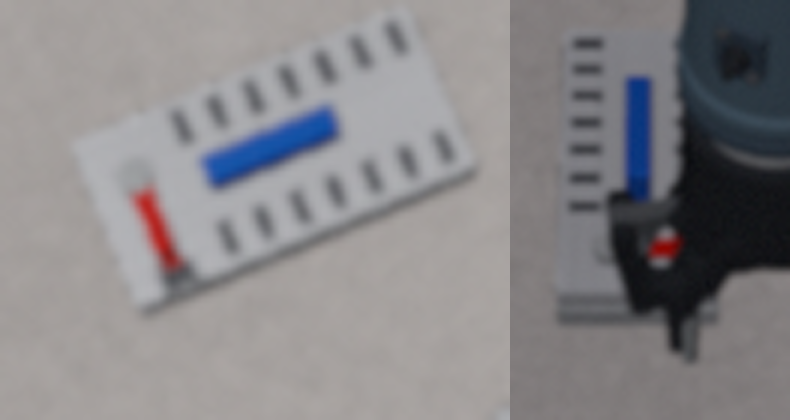

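The top view shows the latch arm square across the lid with its end under the catch at (175,275), so it's closed. Next I'll get the cassette's new pose.

Run:
```python
from h import *
t=camera("top")
T=lambda u,v,z:ray(t,250+(u-2.5)/6,220+(v-2.5)/6,z)[:2]
A,B,C,D=[T(*p,34) for p in((75,146),(410,8),(478,166),(142,303))]
print(np.array([A,B,C,D]).round(1),(A+B+C+D)/4,[np.arctan2(-(p-q)[0],(p-q)[1]) for p,q in((A,B),(D,C))])
R=[T(*p,60) for p in((202,155),(331,107),(339,130),(210,182))]; print(np.array(R).round(1),sum(R)/4)
print("pivot",T(137,172,40), "latch dir end",T(172,262,40))
b=[p for s,ce,p in blobs(t["img"],"blue") if 500<ray(t,*ce,60)[0]<560][0]
w=np.array([ray(t,*q,60)[:2] for q in b.astype(float)],dtype=np.float32); print(cv2.minAreaRect(w))
print(telemetry.sense()["position"])
```

```text
[[555.1 158.3]
 [604.4 -12.8]
 [521.3 -36.4]
 [474.  133.2]] [538.68658973  60.57357192] [np.float64(0.28067807498812564), np.float64(0.2722349556363951)]
[[537.7  95.1]
 [553.6  31. ]
 [541.9  28.5]
 [524.2  92.6]] [539.3664135   61.81881685]
pivot [537.28056295 128.802832  ] latch dir end [491.16831697 116.29558449]
((537.4572143554688, 62.12257385253906), (12.361011505126953, 61.874996185302734), 16.76789665222168)
[432.70600311 239.68639906 157.37155521]
```

```bash
python3 -m crank '[[[0.35,-0.59,0],-0.05,-1],[[0.35,-0.59,0],-0.05,-1],[[0.35,-0.59,0],-0.05,-1],[[0.35,-0.59,0],-0.05,-1]]'
python3 -m crank '[[[0.35,-0.59,0],-0.05,-1],[[0.35,-0.59,0],-0.05,-1],[[0.35,-0.59,0],-0.05,-1],[[0.35,-0.59,0],-0.05,-1]]'
```

```text
t: 4.82
position: [488.3, 143.6, 157.4]
eef_rot: [3.136, 0.015, 1.875]
wrist_force: [-0.6, 0.1, 0.3]
grip_width: 1.001
t: 5.15
position: [543.4, 46.5, 157.5]
eef_rot: [3.134, 0.02, 1.826]
wrist_force: [-0.5, -0.2, -0.3]
grip_width: 0.998
```

```bash
python3 -m crank '[[[-0.03,0.1,-0.2],0.025,-1],[[-0.03,0.1,-0.4],0.025,-1],[[-0.03,0.1,-0.55],0.025,-1],[[-0.03,0.1,-0.55],0.025,-1]]'
python3 -c "
from h import *;s=telemetry.sense();print(s['position'],s['eef_rot'])"
```

```text
t: 5.48
position: [535.3, 60.3, 70.8]
eef_rot: [-3.141, 0.02, 1.845]
wrist_force: [-1.4, 0.7, -0.6]
grip_width: 1.003
[535.31859432  60.32391938  70.78351837] [-3.14075183  0.02048317  1.84473304]
```

```bash
python3 -m crank '[[[0.02,0.01,-0.1],0,-1],[[0.02,0.01,-0.2],0,-1],[[0.02,0.01,-0.2],0,-1]]'
python3 -m crank '[[[0,0,0],0,1],[[0,0,0],0,1],[[0,0,0],0,1],[[0,0,0],0,1],[[0,0,0],0,1]]' 60
```

```text
t: 5.73
position: [537.0, 61.0, 39.4]
eef_rot: [-3.137, 0.021, 1.844]
wrist_force: [-0.8, -0.9, 0.7]
grip_width: 1.002
t: 6.15
position: [537.5, 61.1, 40.2]
eef_rot: [-3.139, 0.021, 1.844]
wrist_force: [0.1, 0.6, -0.2]
grip_width: 0.299
```

```bash
python3 -m crank '[[[0,0,0],0,1],[[0,0,0],0,1],[[0,0,0],0,1]]' 60
python3 look.py a5
```

```text
t: 6.4
position: [538.1, 61.3, 40.8]
eef_rot: [-3.14, 0.021, 1.844]
wrist_force: [-0.4, 0.3, 5.9]
grip_width: 0.172
```

View pics/a5.png

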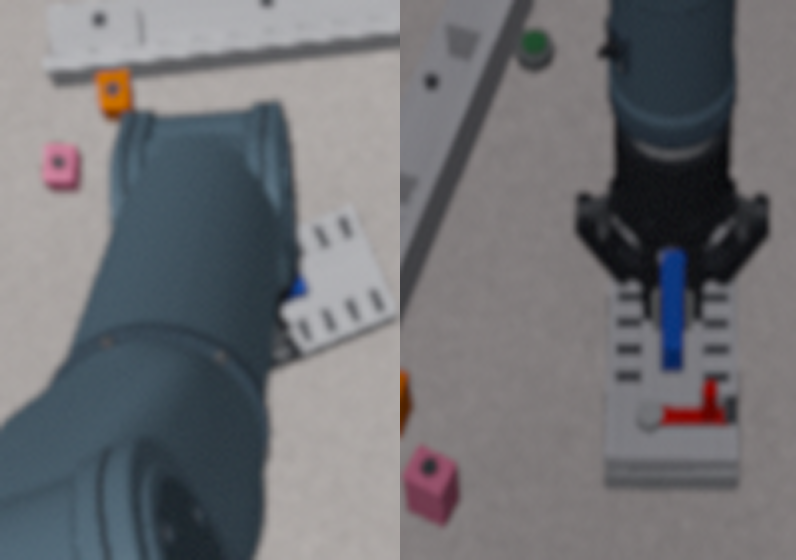

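Rib gripped, and the side view shows the latch closed in its catch. I'll drag it towards the corner while unwinding the yaw.

```bash
python3 -m crank '[[[0.1,-0.02,0.015],-0.05,1],[[0.2,-0.04,0.015],-0.1,1],[[0.3,-0.06,0.015],-0.15,1],[[0.4,-0.08,0.015],-0.2,1],[[0.45,-0.09,0.015],-0.25,1]]'
python3 -m crank '[[[0.1,0,0],-0.05,1],[[0.2,-0.02,0],-0.09,1],[[0.3,-0.04,0],-0.09,1],[[0.36,-0.05,0],-0.09,1],[[0.36,-0.05,0],-0.09,1]]'
```

```text
t: 6.92
position: [606.3, 47.2, 42.1]
eef_rot: [-3.139, 0.022, 1.646]
wrist_force: [0.7, 0.0, -6.3]
grip_width: 0.172
t: 7.33
position: [661.0, 39.0, 41.1]
eef_rot: [-3.139, 0.022, 1.574]
wrist_force: [-0.1, -0.2, -5.5]
grip_width: 0.174
```

```bash
cat > fit.py <<'E'
from h import *
import sys
t=camera("top"); s=camera("side")
a=cv2.resize(t["img"][160:260,240:340],None,fx=4,fy=4,interpolation=cv2.INTER_CUBIC);b=cv2.resize(s["img"][180:330,170:300],None,fx=3,fy=3,interpolation=cv2.INTER_CUBIC)
cv2.imwrite(f"pics/{sys.argv[1]}.png",np.hstack([np.vstack([a,np.zeros((50,400,3),np.uint8)]),b]))
st=telemetry.sense(); print(st["position"],st["eef_rot"],st["wrist_force"])
E
python3 fit.py a6
```

```text
[658.97012338  39.56001582  40.99020413] [-3.13679995  0.02177635  1.57465838] [-0.60365848 -0.10050546 -5.38258859]
```

View pics/a6.png

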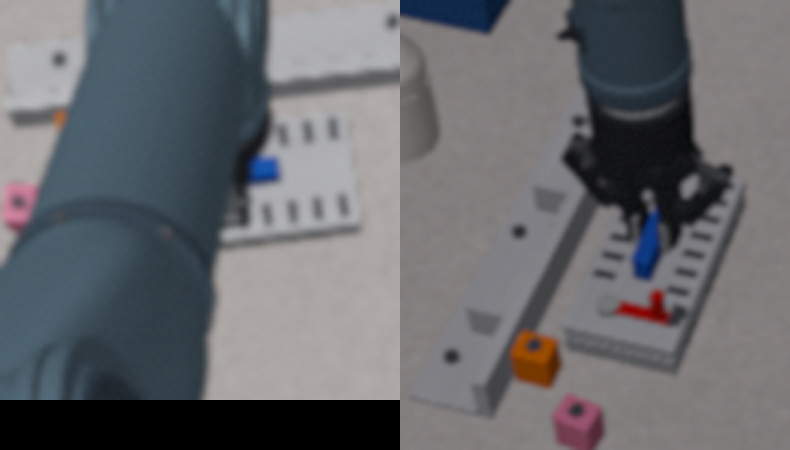

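Cassette is held square with the fence, just clear of the counter (≈5.4 N of weight), and clear of both blocks. Next: approach the fence, then the stop.

```bash
python3 -m crank '[[[0.06,0,0],0,1],[[0.11,0,0],0,1],[[0.11,0,0],0,1]]'
python3 -m crank '[[[0,0.03,0],0,1],[[0,0.06,0],0,1],[[0,0.06,0],0,1]]'
```

```text
t: 7.68
position: [675.2, 39.7, 41.2]
eef_rot: [-3.136, 0.022, 1.575]
wrist_force: [1.2, -0.8, -6.1]
grip_width: 0.172
t: 7.93
position: [674.7, 50.3, 40.9]
eef_rot: [-3.136, 0.021, 1.576]
wrist_force: [-0.2, 1.1, -3.0]
grip_width: 0.169
```

```bash
python3 -m crank '[[[0,0.01,0],0,1],[[0,0.02,0],0,1],[[0,0.02,0],0,1]]'
python3 -m crank '[[[0,0.01,0],0,1],[[0,0.02,0],0,1],[[0,0.02,0],0,1]]'
```

```text
t: 8.18
position: [674.5, 53.0, 41.0]
eef_rot: [-3.136, 0.021, 1.576]
wrist_force: [-0.6, -2.5, -2.8]
grip_width: 0.172
t: 8.43
position: [674.1, 53.2, 41.0]
eef_rot: [-3.135, 0.024, 1.574]
wrist_force: [-1.3, -6.7, -2.5]
grip_width: 0.172
```

At the stop, at y≈53 as predicted. I'll ease off that, then go to the fence.

```bash
python3 -m crank '[[[0.03,0,0],0,1],[[0.05,0,0],0,1],[[0.05,0,0],0,1]]'
python3 -m crank '[[[0.01,0,0],0,1],[[0.02,0,0],0,1],[[0.02,0,0],0,1]]'
```

```text
t: 8.68
position: [680.1, 52.9, 41.1]
eef_rot: [-3.131, 0.024, 1.574]
wrist_force: [-6.7, -2.8, 4.0]
grip_width: 0.17
t: 8.93
position: [680.4, 52.9, 41.4]
eef_rot: [-3.125, 0.024, 1.574]
wrist_force: [-10.3, -1.9, 8.0]
grip_width: 0.174
```

```bash
python3 -m crank '[[[-0.003,0.003,-0.005],0,1],[[-0.003,0.003,-0.01],0,1],[[-0.003,0.003,-0.015],0,1],[[-0.003,0.003,-0.015],0,1]]'
python3 fit.py a7
```

```text
t: 9.27
position: [679.8, 53.0, 41.1]
eef_rot: [-3.124, 0.024, 1.573]
wrist_force: [-7.8, -2.3, 14.7]
grip_width: 0.17
[679.86760697  53.01753349  41.08189733] [-3.12424898  0.02360088  1.57339469] [-8.14967154 -2.69368102 14.11458877]
```

View pics/a7.png

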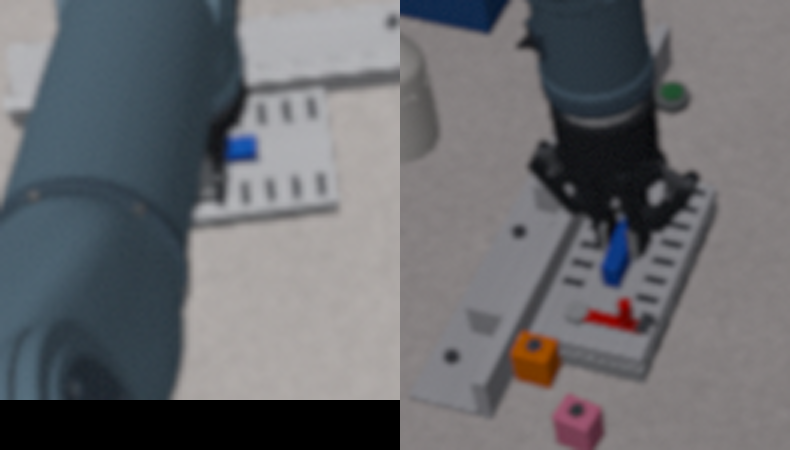

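It sits in the corner, latch still closed, lightly seated at about 8 N on the fence and 14 N down. I'll raise the push gradually, fence part first.

```bash
python3 -m crank '[[[0.02,0.003,-0.005],0,1],[[0.03,0.003,-0.01],0,1],[[0.03,0.003,-0.01],0,1]]' 80
python3 -m crank '[[[0.02,0.003,-0.005],0,1],[[0.03,0.003,-0.01],0,1],[[0.03,0.003,-0.01],0,1]]'
```

```text
t: 9.62
position: [681.1, 52.9, 41.5]
eef_rot: [-3.116, 0.023, 1.573]
wrist_force: [-18.3, -3.5, 23.6]
grip_width: 0.163
t: 9.87
position: [681.8, 53.0, 41.9]
eef_rot: [-3.107, 0.022, 1.573]
wrist_force: [-18.9, -3.6, 24.8]
grip_width: 0.167
```

Pushing through the grip twists the wrist (roll has drifted to 0.035 rad), and that could tilt the cassette. I'll release the rib and push instead with shut fingers in the angle between rib and lid, which passes on no moment.

```bash
python3 -m crank '[[[-0.02,0,0.01],0,1],[[-0.03,0,0.02],0,1],[[-0.03,0,0.02],0,-1],[[-0.03,0,0.02],0,-1],[[-0.03,0,0.02],0,-1]]'
python3 -m crank '[[[0,0,0.15],0,-1],[[0,0,0.35],0,-1],[[-0.06,0,0.35],0,1],[[-0.12,0,0.35],0,1],[[-0.12,0,0.35],0,1]]' 40
python3 -m crank '[[[0,0,0],0,1],[[0,0,0],0,1],[[0,0,0],0,1],[[0,0,0],0,1]]'
python3 fit.py a8
```

```text
t: 10.28
position: [678.1, 53.9, 45.2]
eef_rot: [-3.109, 0.022, 1.574]
wrist_force: [0.2, -0.9, 0.3]
grip_width: 0.58
t: 10.7
position: [659.6, 54.4, 98.3]
eef_rot: [-3.109, 0.021, 1.574]
wrist_force: [0.3, -0.3, -1.0]
grip_width: 0.486
t: 11.03
position: [660.0, 54.5, 98.1]
eef_rot: [-3.109, 0.021, 1.574]
wrist_force: [-0.0, -0.5, 0.1]
grip_width: 0.001
[659.78344749  54.3916367   98.06742682] [-3.10882152  0.02086768  1.57400142] [0.60467957 0.03807264 0.16980846]
```

View pics/a8.png

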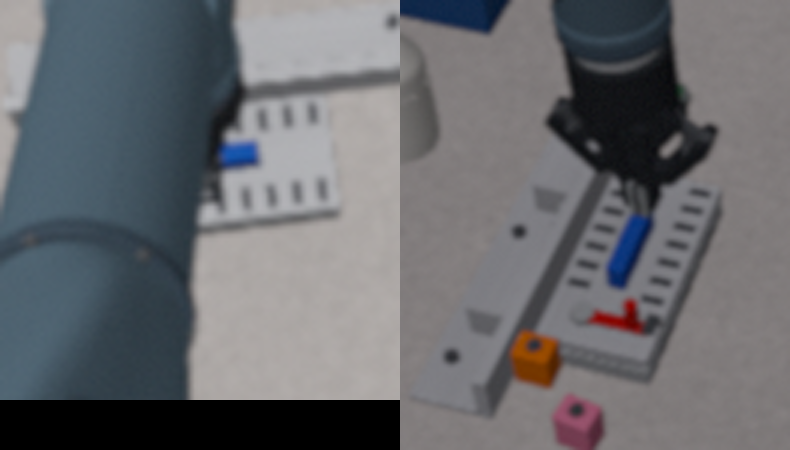

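Run:
```python
from h import *
t=camera("top"); s=camera("side")
T=lambda u,v,z:ray(t,240+(u-1.5)/4,160+(v-1.5)/4,z).round(1)[:2]
S=lambda u,v,z:ray(s,170+(u-401)/3,180+(v-1)/3,z).round(1)[:2]
print("lid corners T",T(338,209,34),T(328,98,34)); print("S near-left corner, far-left",S(655,362,34),S(561,346,34),"near right",S(720,195,34))
print("rib +y end S",S(608,262,60),S(623,267,60),"rib -y end T",T(257,146,60),T(258,160,60),"pivot S",S(580,313,40))
```

```text
lid corners T [629.7 -34.4] [716.7 -37.3]
S near-left corner, far-left [621.8 143.4] [693.6 149.3] near right [627.2 -26.9]
rib +y end S [679.2  83.2] [666.6  84.6] rib -y end T [677.5  19.8] [666.8  20.2] pivot S [689.2 120.6]
```

The cassette came back about 10 mm when I let go (rib near face ≈667). I'll step back to x≈646, descend next to the rib, and push it home lightly.

```bash
python3 -m crank '[[[-0.09,0,0],0,1],[[-0.09,0,0],0,1],[[-0.09,0,-0.2],0,1],[[-0.09,0,-0.37],0,1],[[-0.09,0,-0.37],0,1]]'
python3 -m crank '[[[0.03,0,0],0,1],[[0.06,0,0],0,1],[[0.09,0,0],0,1],[[0.09,0,0],0,1]]'
```

```text
t: 11.65
position: [642.8, 54.6, 38.1]
eef_rot: [-3.101, 0.021, 1.574]
wrist_force: [-0.9, -0.4, -0.3]
grip_width: 0.005
t: 11.98
position: [657.7, 54.6, 39.2]
eef_rot: [-3.103, 0.021, 1.574]
wrist_force: [-0.5, 0.4, -0.1]
grip_width: -0.004
```

```bash
python3 -m crank '[[[0.015,0,-0.01],0,1],[[0.03,0,-0.01],0,1],[[0.03,0,-0.01],0,1]]'
python3 -m crank '[[[0.015,0,0],0,1],[[0.03,0,0],0,1],[[0.03,0,0],0,1]]'
python3 -m crank '[[[0.015,0,0],0,1],[[0.03,0,0],0,1],[[0.03,0,0],0,1]]'
```

```text
t: 12.23
position: [661.6, 54.5, 38.7]
eef_rot: [-3.101, 0.021, 1.574]
wrist_force: [-6.6, 0.4, 5.4]
grip_width: -0.0
t: 12.48
position: [664.1, 54.6, 39.1]
eef_rot: [-3.096, 0.02, 1.574]
wrist_force: [-9.9, 0.9, 6.6]
grip_width: 0.003
t: 12.73
position: [664.0, 54.7, 39.2]
eef_rot: [-3.085, 0.02, 1.574]
wrist_force: [-16.6, 0.5, 11.8]
grip_width: -0.001
```

```bash
cat > chk.py <<'E'
from h import *
t=camera("top"); s=camera("side")
# expected home: centre (685,53.5), yaw 0.005
exp=lambda x,y,z:(685+x-.005*y,53.5+y+.005*x,z)
for n,c,zs in(("top",t,60),("side",s,60)):
    for b,ce,p in blobs(c["img"],"blue"):
        w=ray(c,*ce,60)
        if abs(w[0]-675)<40 and abs(w[1]-53)<60:
            print(n,"blue bbox",b, "expected rib top corners px",[tuple(np.round(proj(c,exp(x,y,60)),1)) for x in(-8,8) for y in(-35,35)],
             "rib world x extents", np.percentile([ray(c,*q,60)[0] for q in p],[2,98]).round(1),"y",np.percentile([ray(c,*q,60)[1] for q in p],[2,98]).round(1))
    for b,ce,p in blobs(c["img"],"red",4):
        w=ray(c,*ce,50)
        if abs(w[0]-675)<60: print(n,"red",b,w.round(1))
st=telemetry.sense(); print(st["position"],st["eef_rot"],st["wrist_force"],st["wrist_torque"])
# lid near edge in top view: column profile along world x at y=-20 (z=34 plane)
for y in(-30,-20,-10):
    g=cv2.cvtColor(t["img"],cv2.COLOR_BGR2GRAY).astype(np.float32)
    pr=[cv2.getRectSubPix(g,(1,1),tuple(map(float,proj(t,(x,y,34)))))[0,0] for x in range(620,745,3)]
    print(y,np.round(pr).astype(int).tolist())
# lid -y end: expected y=53.5-90=-36.5
for x in(650,670,685,700): print(x,[int(cv2.getRectSubPix(g,(1,1),tuple(map(float,proj(t,(x,y,34)))))[0,0]) for y in range(-60,-20,2)])
E
python3 chk.py
```

```text
top blue bbox [297 192   6   6  25] expected rib top corners px [(np.float64(304.3), np.float64(196.2)), (np.float64(280.7), np.float64(199.1)), (np.float64(303.7), np.float64(191.0)), (np.float64(280.1), np.float64(193.9))] rib world x extents [676.4 691.3] y [24.3 38.6]
side blue bbox [235 255  10  19 109] expected rib top corners px [(np.float64(249.6), np.float64(246.6)), (np.float64(239.1), np.float64(269.0)), (np.float64(243.2), np.float64(245.2)), (np.float64(232.5), np.float64(267.4))] rib world x extents [672.  687.8] y [ 50.6 100. ]
side red [240 280   3   2   5] [664.2 111.3  50. ]
side red [230 283  10   5  29] [673.5 127.8  50. ]
[664.02739355  54.66297836  39.22454853] [-3.0858111   0.01962383  1.57403098] [-16.63842631  -0.12378793  10.01753943] [ 0.02744568  3.31641155 -0.10284843]
-30 [167, 168, 167, 161, 143, 122, 120, 138, 159, 169, 168, 164, 161, 160, 163, 169, 173, 175, 176, 176, 176, 176, 177, 176, 175, 174, 174, 175, 173, 168, 162, 158, 158, 160, 161, 163, 162, 150, 145, 166, 176, 176]
-20 [168, 169, 168, 163, 147, 120, 112, 137, 164, 167, 157, 150, 148, 150, 154, 160, 169, 174, 176, 176, 176, 176, 176, 177, 176, 175, 174, 174, 171, 164, 154, 148, 146, 145, 147, 156, 157, 139, 134, 153, 170, 174]
-10 [168, 170, 168, 164, 147, 118, 115, 136, 158, 164, 160, 158, 159, 159, 159, 163, 170, 174, 175, 175, 174, 175, 176, 175, 176, 174, 174, 173, 170, 164, 158, 154, 152, 151, 153, 157, 158, 150, 144, 159, 173, 177]
650 [168, 168, 167, 167, 167, 168, 168, 168, 168, 167, 163, 162, 162, 168, 170, 168, 155, 142, 134, 143]
670 [168, 168, 169, 169, 170, 170, 170, 169, 169, 168, 165, 164, 163, 167, 170, 174, 174, 173, 171, 172]
685 [170, 171, 171, 171, 170, 170, 170, 170, 170, 171, 171, 170, 172, 173, 175, 176, 176, 176, 176, 176]
700 [168, 167, 167, 168, 168, 169, 171, 171, 171, 169, 167, 164, 163, 168, 171, 174, 174, 174, 174, 174]
```

By the numbers the lid's near edge is at x≈641 (expected 640) and its end at y≈−36 (expected −36.5), so it's home on both. Now the slanting push.

```bash
python3 -m crank '[[[0.03,0.01,0],0,1],[[0.04,0.01,-0.01],0,1],[[0.045,0.01,-0.015],0,1],[[0.045,0.01,-0.015],0,1]]'
python3 chk.py | grep -v '^[67]\|red'
```

```text
t: 13.17
position: [663.8, 54.9, 38.0]
eef_rot: [-3.07, 0.02, 1.573]
wrist_force: [-26.4, -2.0, 24.4]
grip_width: -0.006
top blue bbox [297 192   6   6  26] expected rib top corners px [(np.float64(304.3), np.float64(196.2)), (np.float64(280.7), np.float64(199.1)), (np.float64(303.7), np.float64(191.0)), (np.float64(280.1), np.float64(193.9))] rib world x extents [676.4 691.7] y [24.4 38.5]
side blue bbox [235 256  10  18 107] expected rib top corners px [(np.float64(249.6), np.float64(246.6)), (np.float64(239.1), np.float64(269.0)), (np.float64(243.2), np.float64(245.2)), (np.float64(232.5), np.float64(267.4))] rib world x extents [672.6 688.7] y [ 52.8 100.1]
[663.81046374  54.92148478  37.93611441] [-3.07038224  0.01977795  1.57290691] [-26.36643739  -2.14454406  23.90461179] [-0.40653144  5.29753391 -0.15551263]
-30 [168, 167, 167, 161, 144, 122, 120, 138, 159, 168, 167, 164, 161, 160, 163, 169, 174, 175, 176, 175, 177, 176, 176, 176, 176, 175, 174, 174, 173, 168, 163, 159, 158, 160, 162, 163, 161, 149, 146, 167, 176, 176]
-20 [168, 169, 168, 164, 147, 120, 111, 137, 164, 167, 156, 149, 148, 150, 154, 161, 170, 174, 175, 176, 176, 176, 176, 176, 177, 176, 175, 174, 171, 164, 153, 147, 145, 144, 148, 156, 157, 138, 134, 152, 170, 173]
-10 [169, 169, 169, 164, 146, 119, 115, 136, 159, 165, 160, 158, 160, 158, 158, 163, 170, 174, 175, 175, 176, 175, 177, 176, 176, 175, 175, 173, 169, 163, 157, 154, 152, 151, 153, 158, 159, 150, 144, 159, 172, 176]
```

Cassette stayed put at 26 N on the fence and 24 N down. I'll use the last view to check seating, with the expected home outline marked.

Run:
```python
from h import *
out=[]
for n,(x0,y0,w,h),f in(("top",(250,165,85,60),4.6),("side",(200,225,90,90),4.4)):
    c=camera(n); im=cv2.resize(c["img"][y0:y0+h,x0:x0+w],None,fx=f,fy=f,interpolation=cv2.INTER_CUBIC)
    for z,col in((34,(0,255,255)),(0,(255,255,0))):
        for x,y in((-45,-90),(45,-90),(45,90),(-45,90),(-45,45),(-45,0),(-45,-45),(0,90)):
            u,v=proj(c,(685+x-.005*y,53.5+y,z)); cv2.circle(im,(int((u-x0+.5)*f),int((v-y0+.5)*f)),2,col,-1)
    out.append(cv2.copyMakeBorder(im,0,400-im.shape[0],0,0,cv2.BORDER_CONSTANT))
cv2.imwrite("pics/fin.png",np.hstack(out)); print(telemetry.sense()["wrist_force"],telemetry.sense()["t"])
```

```text
[-27.05193773  -1.98229619  23.51248851] 13.3667
```

View pics/fin.png

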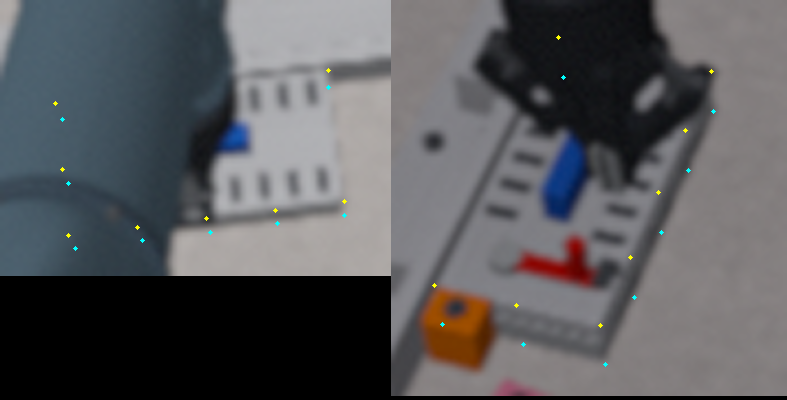

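The latch is closed. The near edge and −y end match the markers, but the +y end face in the side view looks a few mm short of them. I'll get a number for that.

Run:
```python
from h import *
c=camera("side"); g=cv2.cvtColor(c["img"],cv2.COLOR_BGR2GRAY).astype(np.float32)
P=lambda x,y,z:int(cv2.getRectSubPix(g,(1,1),tuple(map(float,proj(c,(x,y,z)))))[0,0])
for x in(648,660,672,684): print(x,"z0 y130..160",[P(x,y,0) for y in range(126,166,2)],"lid z34",[P(x,y,34) for y in range(126,160,2)])
b=[(ce,p) for s,ce,p in blobs(c["img"],"orange")][0]; print("orange",b[0],b[1].max(0),b[1].min(0)); 
print("stop expected corners z36",[np.round(proj(c,(x,y,36)),1) for x in(699,729) for y in(143.5,167.5)],"z0",[np.round(proj(c,(x,y,0)),1) for x in(699,) for y in(143.5,167.5)])
print([P(660,y,0) for y in range(140,150)])
```

```text
648 z0 y130..160 [88, 93, 96, 94, 91, 88, 89, 97, 109, 120, 127, 131, 132, 131, 130, 130, 129, 128, 127, 127] lid z34 [123, 128, 129, 130, 129, 130, 130, 129, 127, 118, 108, 100, 99, 99, 98, 93, 88]
660 z0 y130..160 [100, 101, 101, 99, 94, 88, 88, 94, 107, 118, 126, 128, 129, 130, 130, 131, 132, 132, 132, 131] lid z34 [119, 129, 129, 130, 130, 130, 130, 130, 127, 117, 107, 100, 102, 104, 102, 94, 88]
672 z0 y130..160 [100, 102, 104, 101, 93, 88, 88, 94, 107, 119, 128, 131, 131, 131, 130, 129, 129, 129, 131, 130] lid z34 [121, 127, 129, 129, 129, 129, 129, 129, 126, 118, 108, 102, 101, 102, 101, 95, 90]
684 z0 y130..160 [100, 101, 102, 101, 94, 90, 89, 100, 114, 127, 132, 134, 133, 132, 132, 131, 130, 130, 129, 127] lid z34 [121, 127, 130, 130, 129, 130, 130, 130, 127, 120, 108, 101, 97, 98, 96, 92, 87]
orange [214.86144578 299.90963855] [222 307] [208 292]
stop expected corners z36 [array([222. , 291.9]), array([217.9, 300.3]), array([209.5, 288.9]), array([205.3, 297.2])] z0 [array([223.6, 301.4]), array([219.7, 309.7])]
[94, 100, 107, 113, 118, 123, 126, 127, 128, 129]
```

The +y end measures 144.5 at the lid and 142.3 at the foot, against a stop face at 143.5. The readings are the same across the width, so it's at the stop and flat. Handing in.

```bash
python3 -c "
from h import *
s=telemetry.sense();print(s['t'],s['wrist_force'],s['position']);print(ctrl.finish_job())
s=telemetry.sense();print(s['t'],s['wrist_force'],s['position'])"
```

```text
13.4167 [-26.50695048  -1.67869451  23.51471694] [663.78453853  54.92254558  37.94268054]
the job is handed in; nothing more can be done
None
the job is handed in; nothing more can be done
```

The latch is closed in its catch and the cassette sits in the corner of fence and stop. I handed the job in at 13.4 s with the arm still pressing. No verdict was reported, and I have no state reading from after hand-in.

**What I did:** I swept the knob closed with shut fingers, gripped the rib and dragged the cassette to the stop and then the fence. Pushing through the grip twisted the wrist, so I let go. That left the cassette about 10 mm off the fence. I pushed it back with shut fingers against the near side of the rib and finished with the slanting push from there.

**Last checks:**

| Check | Measured | Expected |
|---|---|---|
| Push towards the fence | 26.5 N | at least 15 N |
| Push down | 23.5 N | at least 15 N |
| Lid near edge, x | about 641 mm | 640 mm |
| End at the stop, y | 144.5 mm (lid), 142.3 mm (foot) | 143.5 mm |

- **Latch:** it was closed in the last picture.
- **Seating:** the cassette did not move when the push was raised, and the end edge read the same across its width.

**What was off or not proven:**
- The lid and foot readings at the stop differ by about 2 mm, roughly one pixel. In the overlay picture the end had looked a few mm short of the stop, but the edge profile did not bear this out.
- The wrist leaned about 0.07 rad under load.
- I judged flatness and the force reaching the fence and counter from the images and the wrist force, not from direct contact readings.
- I did not measure the loose items again; the arm stayed well clear of them.

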